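# Hang a carved plaque on the drying stand's side hook

## Robot

A 7-joint arm with a two-finger parallel gripper is mounted at the origin on the work surface. World frame = base frame: x ahead of the robot, y to its left, z up, the work surface at z = 0. Lengths are in m, angles in rad, forces in N, time in s.
With the tool pointing down it reaches from about 0.4 to 0.875 m from the base axis. Payload 19.3 kg.
Tool frame: the origin (TCP) lies at the very end of the fingers, on their centre line; the grasp point (between the pads) lies 19 mm behind it; z points along the fingers, y is the line along which they close (so a half turn about z gives the same grasp; the last joint's range is limited). The gripper opens to 85 mm and grips with 20 to 120 N. Pads are 22 mm wide; open, the fingers measure 114 mm over their backs; the gripper's body (76 mm by 85 mm) begins 54 mm behind the grasp point. The pads swing forward as they close: fully open they stand 13 mm farther back than shut.
Start: joints at [-1.248, 0.521, -0.036, 1.599, 0.021, 1.021, -0.113], TCP at [0.239, 0.577, 0.231] pointing down, gripper open.
Joint ranges: [-2.91, 2.91], [-0.3, 2.13], [-1.5, 1.42], [0.17, 2.43], [-1.26, 4.41], [0.16, 1.93], [-2.52, 2.52]. Speed limits (rad/s): [1.89, 1.89, 2.39, 2.39, 3.01, 3.01, 3.01].

## Interface

Orientations are given as [roll, pitch, yaw] about the fixed x, y, z axes, in that order (R = Rz(yaw) Ry(pitch) Rx(roll)).
In Python, from workcell import bot gives the robot as it stands.
- The arm moves only by the shell command python3 -m crank 'ROWS' [FORCE]. ROWS is a JSON object of lists of equal length, an entry for each row: "travel": the shift along the world's x, y, z in cm, a list of three; "turn": the turn, a rotation vector about the world's x, y, z in degrees, a list of three; "gripper": the closure, from 0 (fully open) to 1 (shut). A call has exactly 5 rows; each row is the pose to reach, as a shift and turn from the pose commanded when the call began; what a row does not reach only later rows make up. A row lasts 1/10 s, in which the tool goes at most 50 mm and 8.59 degrees, less where a joint would pass 70% of its speed; a pose out of reach is approached as far as the arm can. A call with a gripper value outside its range is refused whole. The fingers move at their own pace and stop on an object; FORCE is the grip in N (left out, the last holds). Time passes only in rows, so rows that repeat a pose let the fingers close, or fill a call up. It gives the time, the measured TCP pose, the force, the opening and the grip force at its end, in the units of the state.
- bot.observe(): the state, without advancing time (a new reading comes with each control period).
- bot.grab_frame(name): name is "scene" or "top"; returns a dict with "pixels" (384x512x3 uint8, red, green, blue), "fx", "fy", "cx", "cy" (pixels), "extrinsics" (4x4, takes a point from world to camera coordinates). Camera axes: x right, y down, z forward; pixel columns grow to the right and rows downward; lengths in m; the calibration is good to about 2 mm. A picture is of the moment at which its call begins. There is no depth.
- bot.job_done(): hands the job in; it is judged then, once.
The state is a dict: "clock": time; "qpos": joint angles; "qd": joint speeds; "joint_efforts": joint torques, N m; "position": TCP position; "tool_rot": TCP orientation; "force": force on the tool from outside, world axes, zero at the start; "moment": the same for the moment, N m; "grip_width": finger opening in m; "finger_force": force on a finger pad.
Only numpy, scipy, OpenCV 4.12 (cv2) and the standard library are available. Lean on these libraries where they do the work, as an engineer would, in place of code of your own. Each camera call takes 0.05 s, during which the arm holds its last target. There are 200 camera calls.

## Task

Pick up the carved plaque by its wooden grip and hang it on the drying stand: bring its steel eye in sideways over the upturned tip of the hook, then lower it until the eye's top bar sits right down in the hook's throat, and let go only once the hook carries it, so that it hangs upright and still. Be gentle: neither the plaque nor the gripper may knock or press hard on the stand (no more than about 20 N), and leave the other things on the bench where they are.

Things in the scene. Friction and masses are not known exactly. Their poses are not given: they have to be found in the camera images.
- plaque: Sizes in mm. Loose arched block of light wood, carved on both faces, 36 thick (x) x 84 wide (y) x 88 high, 0.2 to 0.32 kg, standing upright on the bench. From its top rises a closed steel eye, above that a neck (diameter 10) and a square wooden grip; 208 high in all. Origin: centre of the underside; z up, x through the eye, front and back alike.
- bar (a point): Middle of the axis of the eye's level top bar, 132 above the plaque's origin. The bar (diameter 8) runs along the plaque's y between two upright rods (diameter 7, at y = -24 and +24). The eye's opening is 41 wide and reaches from the arch's top (44 below this point) up to the bar's underside (4 below this point).
- grip (a point): Where to hold the wooden grip, 196 above the plaque's origin, 64 above the bar. The grip is 24 x 24 in plan (sides along the plaque's x and y), from 168 to 208 above the origin; it can be pinched from above across either pair of sides.
- stand: Sizes in mm. Drying stand of steel, fixed to the bench: base plate 12 thick (x -65 to 100, 130 wide), 22 square post at x = 60, on it a dark sleeve (36 x 36) that carries the hook, a plate 14 thick (y -7 to 7). Origin: at bench level straight below the middle of the throat; z up; the hook's open side points to -x, so a part enters along +x. Rigid; more than 20 N from plaque or gripper is too much.
- throat (a point): Fixed to the stand, 180 above its origin: the MIDDLE of the range where the seat (throat floor) can be. The sleeve is clamped higher or lower on the post, so the true seat lies up to 15 above or below this point. It is not measured: see it, or feel it by touching slowly (about 10 mm/s), e.g. on the shank's flat top. Clamped, it does not move. With the bar seated, its axis is 4 above the seat.
- post (a point): Point on the stand's origin plane below the post (stand x = 60). Hook profile in the stand's x, heights above the seat: throat x -7 to 7; upturned tip x -15 to -7, top at 14; lower edge of throat and tip at -10; shank behind the throat, from x = 7, rises to 32; its flat top goes on at that height over the sleeve to x = 78. Nothing of the stand is higher.
- blanks: Bystander: stack of arched wooden blanks, 92 x 84 x 48. Origin at the underside.
- cup: Bystander: small clear plastic cup, diameter 48, height 50. Origin at the underside.
- jar: Bystander: small amber jar with steel cap, diameter 52, height 50. Origin at the underside.
There are look-alikes about, which are no part of the job. Leave any black look-alike of the plaque alone.

How it is judged:
By the outcome, as a careful person would: the job done as asked, in the order asked, and still so for the second after the job is handed in, with the robot touching nothing.
It also fails if it takes over 72 s, if anything falls off the work surface, if the arm or the gripper's body presses on something with over 40 N, if the wrist force passes 120 N, or if a joint passes its speed limit or range.

## Working session

There is one attempt and no reset: what is moved stays moved. The work goes in short steps, Python scripts to look and compute and a shell command to move; the robot and the scene stay as the last step left them, time stands still between calls to the robot, and variables do not carry over. Pictures are saved under pics/ and viewed, at most 10 in all, crops included, and the job is handed in when it is done.

```bash
mkdir -p pics; ls; cat > h.py <<'E'
from workcell import bot
import numpy as np, cv2, pickle
def snap(n):
    for c in ("scene","top"):
        f=bot.grab_frame(c); pickle.dump(f,open(f"{n}_{c}.pkl","wb"))
        cv2.imwrite(f"pics/{n}_{c}.png",cv2.cvtColor(f["pixels"],cv2.COLOR_RGB2BGR))
def ld(n,c): return pickle.load(open(f"{n}_{c}.pkl","rb"))
def K(f): return np.array([[f["fx"],0,f["cx"]],[0,f["fy"],f["cy"]],[0,0,1.]])
def P(f): return K(f)@np.array(f["extrinsics"])[:3]
def tri(fa,pa,fb,pb):
    X=cv2.triangulatePoints(P(fa),P(fb),np.array(pa,float).reshape(2,1),np.array(pb,float).reshape(2,1))[:,0]; return X[:3]/X[3]
def proj(f,X):
    q=(P(f)@np.c_[np.atleast_2d(X),np.ones(len(np.atleast_2d(X)))].T).T; return q[:,:2]/q[:,2:]
def onz(f,p,z):  # pixel -> world at height z
    E=np.array(f["extrinsics"]);R=E[:3,:3];c=-R.T@E[:3,3]
    d=R.T@np.linalg.inv(K(f))@np.array([p[0],p[1],1.]); return c+d*(z-c[2])/d[2]
E
python3 - <<'E'
from h import *
snap("a")
for c in ("scene","top"):
    f=ld("a",c);E=np.array(f["extrinsics"]);print(c,f["fx"],f["cx"],f["cy"],-E[:3,:3].T@E[:3,3],E[:3,:3].round(3).tolist())
a=ld("a","scene")["pixels"];b=ld("a","top")["pixels"]
cv2.imwrite("pics/a_both.png",cv2.cvtColor(np.vstack([a,b]),cv2.COLOR_RGB2BGR)[:, :]) 
s=bot.observe();print({k:np.round(v,3).tolist() for k,v in s.items()})
E
```

```text
pics
scene 366.721795067399 254.43994531387764 192.0288651464158 [0.94011893 0.49579435 0.86890833] [[-0.744, 0.668, 0.006], [0.518, 0.582, -0.627], [-0.422, -0.463, -0.779]]
top 358.0271806306689 255.79479970933477 197.3715422746586 [0.36006338 0.04316836 1.05516473] [[0.11, -0.994, 0.005], [-0.973, -0.108, -0.202], [0.201, 0.017, -0.979]]
{'clock': 0.1, 'qpos': [-1.248, 0.522, -0.036, 1.6, 0.021, 1.021, -0.113], 'qd': [-0.001, -0.002, 0.0, -0.001, 0.001, -0.001, -0.0], 'joint_efforts': [0.004, -92.848, 1.984, -37.053, 0.018, 0.005, 0.0], 'position': [0.239, 0.577, 0.231], 'tool_rot': [-3.141, 0.0, 2.749], 'force': [0.214, -0.237, -0.248], 'moment': [-0.011, 0.026, 0.035], 'finger_force': 0.0, 'grip_width': 0.085}
```

View pics/a_scene.png

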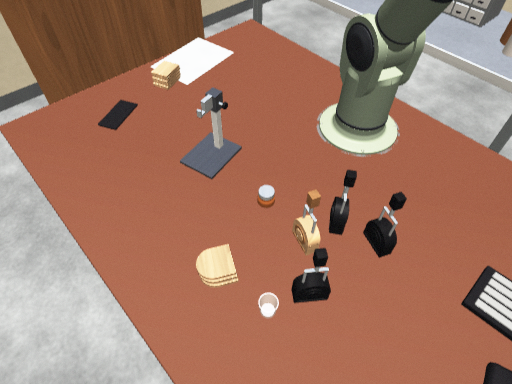

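View pics/a_top.png

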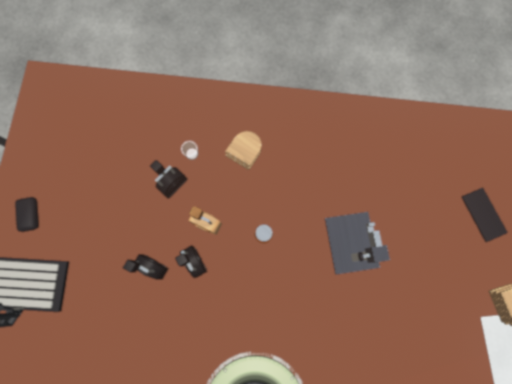

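```bash
python3 - <<'E'
from h import *
t=[]
for c,x,y,w in (("scene",275,185,80),("scene",175,80,80),("top",165,190,80),("top",320,205,80)):
    im=ld("a",c)["pixels"][y:y+60,x:x+w]; t.append(cv2.resize(im,(400,300),interpolation=cv2.INTER_CUBIC))
o=np.vstack([np.hstack(t[:2]),np.hstack(t[2:])]);cv2.imwrite("pics/a_crop.png",o[...,::-1])
E
```

```text
(no output)
```

View pics/a_crop.png

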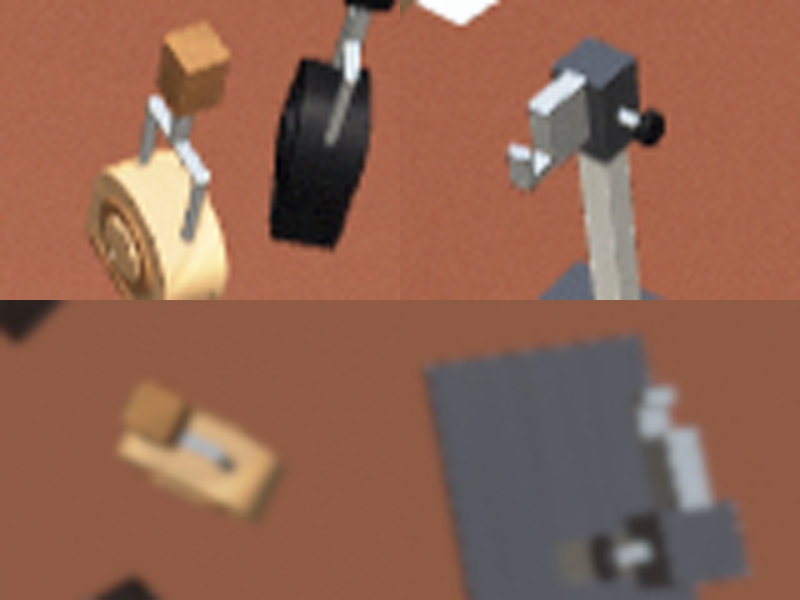

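The light plaque is at scene (306,225) and top (205,219). The candidates for confusion are black ones at scene (345,205), (383,225) and (313,278). The crop confirms the choice: pale carved block, steel eye, brown wooden grip at scene (314,195) and top (195,212). The stand's hook tip is at about scene (279,112) and top (451,224), with its opening pointing toward image-top.

```bash
cat > fit.py <<'E'
from h import *
from scipy.optimize import minimize
S=4
def box(x0,x1,y0,y1,z0,z1): return np.array([[x,y,z] for x in(x0,x1) for y in(y0,y1) for z in(z0,z1)])/1e3
def place(p,x,y,yaw,z=0):
    c,s=np.cos(yaw),np.sin(yaw); return p@np.array([[c,s,0],[-s,c,0],[0,0,1]])+[x,y,z]
a=np.linspace(0,np.pi,25)
arch=np.array([[x,42*np.cos(t),46+42*np.sin(t)] for x in(-18,18) for t in a]+[[x,y,0] for x in(-18,18) for y in(-42,42)])/1e3
def plaque(p): return [place(arch,p[0],p[1],p[2],p[3]),place(box(-12,12,-12,12,168,208),p[0],p[1],p[2],p[3])]
def hook(h): return [box(-15,-7,-7,7,h-10,h+14),box(-15,20,-7,7,h-10,h),box(7,45,-7,7,h-10,h+32)]
def stand(p):
    h=p[3]*1e3
    return [place(b,*p[:3]) for b in [box(-65,100,-65,65,0,12),box(49,71,-11,11,0,h),box(42,78,-18,18,h-10,h+32)]+hook(h)]
def render(f,hulls,roi):
    x0,y0,w,h=roi; im=np.zeros((h*S,w*S),np.uint8)
    for H in hulls:
        q=((proj(f,H)-[x0,y0]+.5)*S-.5).astype(np.float32)
        cv2.fillConvexPoly(im,np.round(cv2.convexHull(q)*16).astype(np.int32),255,shift=4)
    return cv2.resize(im,(w,h),interpolation=cv2.INTER_AREA).astype(float)/255
def mask(f,roi,kind):
    x0,y0,w,h=roi; c=f["pixels"][y0:y0+h,x0:x0+w]; hs=cv2.cvtColor(cv2.resize(c,None,fx=S,fy=S,interpolation=cv2.INTER_CUBIC),cv2.COLOR_RGB2HSV).astype(int)
    m=((hs[...,0]>=11)&(hs[...,0]<32)&(hs[...,1]>50)&(hs[...,2]>70)) if kind=="wood" else hs[...,1]<85
    return cv2.resize(m.astype(np.uint8)*255,(w,h),interpolation=cv2.INTER_AREA)/255.
def fit(views,model,p0,kind,step):
    M=[(f,r,mask(f,r,kind),np.ones((r[3],r[2]))) for f,r in views]
    def cost(p): return sum((abs(render(f,model(p),r)-m)*w).sum() for f,r,m,w in M)
    best=None
    for p in p0:
        for _ in range(3):
            s=np.vstack([p]+[np.array(p)+np.eye(len(p))[i]*step[i] for i in range(len(p))])
            r=minimize(cost,p,method="Nelder-Mead",options=dict(initial_simplex=s,xatol=1e-5,fatol=.01,maxiter=400)); p=r.x
        print(np.round(r.x,4),round(r.fun,1),[round((abs(render(f,model(r.x),rr)-m)).sum(),1) for f,rr,m,_ in M],[round(m.sum()) for _,_,m,_ in M])
        if best is None or r.fun<best.fun: best=r
    return best.x,M
E
python3 - <<'E'
from fit import *
s,t=ld("a","scene"),ld("a","top")
print([cv2.cvtColor(s["pixels"],cv2.COLOR_RGB2HSV)[y,x].tolist() for x,y in((310,203),(250,240),(300,245),(318,199),(205,155),(217,130))],[cv2.cvtColor(t["pixels"],cv2.COLOR_RGB2HSV)[y,x].tolist() for x,y in((195,212),(230,200),(210,226),(350,240))])
rs,rt=(287,185,40,72),(183,202,42,36)
g=onz(t,(207,221),.04);print(g)
d=np.deg2rad
pp,M=fit([(s,rs),(t,rt)],plaque,[[g[0],g[1],d(a),0] for a in(-150,-120,-90,-60)],"wood",(.01,.01,.2,.005))
print(np.rad2deg(pp[2]))
qs,qt=(172,82,75,98),(318,205,76,76)
g=onz(t,(372,228),.18);print(g)
ss,N=fit([(s,qs),(t,qt)],stand,[[g[0],g[1],d(a),.18] for a in(180,200,160)],"st",(.01,.01,.15,.01))
print(np.rad2deg(ss[2]))
np.savez("fit.npz",pp=pp,ss=ss)
T=[]
for (f,r,m,w),mod in [(x,plaque(pp)) for x in M]+[(x,stand(ss)) for x in N]:
    im=f["pixels"][r[1]:r[1]+r[3],r[0]:r[0]+r[2]].copy(); R=render(f,mod,r)
    k=int(min(400/r[2],300/r[3])); big=cv2.resize(im,None,fx=k,fy=k,interpolation=cv2.INTER_CUBIC)
    cs,_=cv2.findContours((cv2.resize(R,None,fx=k,fy=k)>.5).astype(np.uint8),0,2);cv2.drawContours(big,cs,-1,(0,255,0),1)
    cs,_=cv2.findContours((cv2.resize(m,None,fx=k,fy=k)>.5).astype(np.uint8),0,2);cv2.drawContours(big,cs,-1,(0,0,255),1)
    T.append(cv2.copyMakeBorder(big,0,300-big.shape[0],0,400-big.shape[1],0))
cv2.imwrite("pics/fit.png",np.vstack([np.hstack(T[:2]),np.hstack(T[2:])])[...,::-1])
E
```

```text
[[13, 147, 109], [8, 135, 176], [12, 142, 140], [13, 154, 129], [116, 43, 119], [17, 20, 179]] [[14, 138, 175], [9, 135, 144], [17, 99, 222], [113, 23, 98]]
[0.48473193 0.19199728 0.04      ]
[ 0.484   0.1988 -3.4806  0.005 ] 214.5 [np.float64(105.0), np.float64(109.5)] [978, 562]
[ 0.4835  0.1987 -3.4829  0.0047] 215.2 [np.float64(104.6), np.float64(110.6)] [978, 562]
[ 0.4835  0.1989 -0.3411  0.0041] 215.3 [np.float64(105.4), np.float64(109.9)] [978, 562]
[ 0.4837  0.1988 -0.3392  0.0048] 214.1 [np.float64(104.7), np.float64(109.4)] [978, 562]
-19.434480674414857
[ 0.49501227 -0.23348595  0.18      ]
[ 0.4905 -0.2275  3.4006  0.1923] 219.8 [np.float64(173.2), np.float64(46.5)] [2279, 2927]
[ 0.4906 -0.2272  3.4029  0.1932] 221.1 [np.float64(175.6), np.float64(45.5)] [2279, 2927]
[ 0.4906 -0.2275  3.4     0.1936] 218.6 [np.float64(173.0), np.float64(45.6)] [2279, 2927]
194.8080017557115
```

View pics/fit.png

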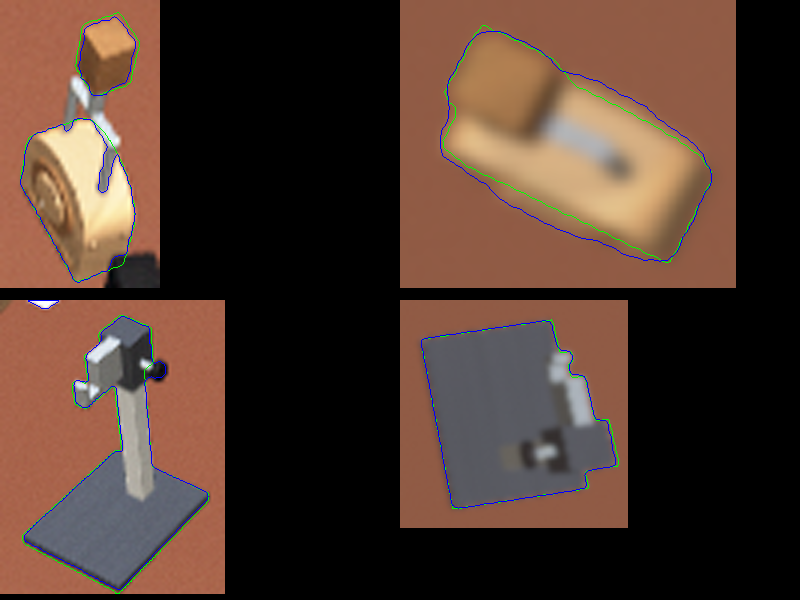

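```bash
python3 - <<'E'
from fit import *
s,t=ld("a","scene"),ld("a","top")
z=np.load("fit.npz");pp=z["pp"]
print("black",tri(s,(350,178),t,(182,259)),tri(s,(397,201),t,(131,266)),tri(s,(320,258),t,(157,167)))
print("grip",tri(s,(314.4,194.4),t,(195.0,212.0)))
gm=lambda p:[place(box(-12,12,-12,12,168,208),*p)]
fit([(s,(300,186,26,24))],lambda p:gm([p[0],p[1],pp[2],0]),[pp[:2]],"wood",(.005,.005))
fit([(s,(287,185,40,72)),(t,(183,202,42,36))],lambda p:plaque([*p,0]),[pp[:3]],"wood",(.005,.005,.05))
E
```

```text
black [0.3694462  0.21615351 0.19239913] [0.34037758 0.3337851  0.18940087] [0.58781341 0.31338287 0.1894563 ]
grip [0.48262976 0.19914766 0.20659419]
[0.4822 0.1974] 33.9 [np.float64(33.9)] [209]
[ 0.4818  0.1979 -0.3303] 232.5 [np.float64(105.5), np.float64(127.1)] [978, 562]
```

```bash
python3 -m crank '{"travel":[[1,-1.5,3],[2.5,-4,5],[4,-7,5],[6,-10,5],[8,-12.6,5]],"turn":[[0,0,-5],[0,0,-11],[0,0,-17],[0,0,-23],[0,0,-29]],"gripper":[0,0,0,0,0]}' 60
python3 -m crank '{"travel":[[1.6,-2.5,0],[3.2,-5,0],[4.9,-7.5,0],[6.5,-10,0],[8.1,-12.6,0]],"turn":[[0,0,-6],[0,0,-12],[0,0,-18],[0,0,-24],[0,0,-29]],"gripper":[0,0,0,0,0]}'
python3 -m crank '{"travel":[[2,-3,0],[4,-6,0],[6,-9.5,0],[8.2,-12.6,0],[8.2,-12.6,0]],"turn":[[0,0,-7],[0,0,-14],[0,0,-21],[0,0,-28.7],[0,0,-28.7]],"gripper":[0,0,0,0,0]}'
```

```text
clock: 0.6
position: [0.3198, 0.4498, 0.2813]
tool_rot: [-3.141, 0.0, 2.238]
force: [0.8, 1.0, -0.3]
grip_width: 0.0851
finger_force: 0.0
clock: 1.1
position: [0.4006, 0.3243, 0.2811]
tool_rot: [-3.141, 0.0, 1.732]
force: [0.4, 0.3, 0.0]
grip_width: 0.0853
finger_force: 0.0
clock: 1.6
position: [0.4844, 0.1949, 0.2814]
tool_rot: [3.14, 0.001, 1.224]
force: [-0.8, 0.8, 1.3]
grip_width: 0.0855
finger_force: 0.0
```

```bash
python3 -m crank '{"travel":[[-0.1,0.2,-2],[-0.2,0.36,-4],[-0.2,0.36,-6],[-0.2,0.36,-8],[-0.2,0.36,-9.4]],"turn":[[0,0,0.5],[0,0,0.5],[0,0,0.5],[0,0,0.5],[0,0,0.5]],"gripper":[0,0,0,0,0]}'
python3 -m crank '{"travel":[[0,0,-0.5],[0,0,-1],[0,0,-1],[0,0,-1],[0,0,-1]],"turn":[[0,0,0],[0,0,0],[0,0,0],[0,0,0],[0,0,0]],"gripper":[0,0,0.2,0.35,0.45]}' 60
python3 - <<'E'
from h import *
snap("b")
t=[cv2.resize(ld("b",c)["pixels"][y:y+90,x:x+120],(400,300),interpolation=cv2.INTER_CUBIC) for c,x,y in(("scene",255,170),("top",150,180))]
cv2.imwrite("pics/b.png",np.hstack(t)[...,::-1])
E
```

```text
clock: 2.1
position: [0.4796, 0.203, 0.1859]
tool_rot: [-3.141, 0.001, 1.245]
force: [-0.5, 0.1, 0.9]
grip_width: 0.0853
finger_force: 0.0
clock: 2.6
position: [0.4805, 0.2031, 0.1778]
tool_rot: [3.141, -0.001, 1.244]
force: [-0.6, -0.4, 0.6]
grip_width: 0.0471
finger_force: 0.0
```

View pics/b.png

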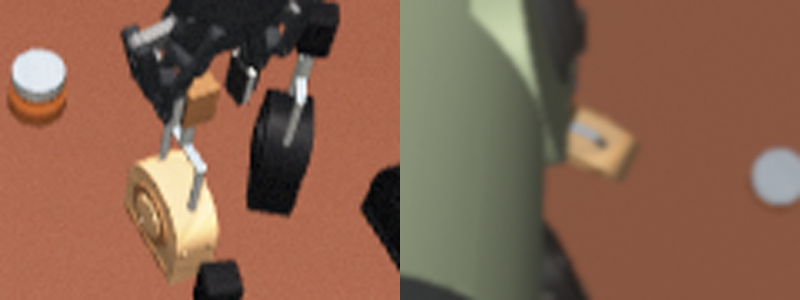

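The crop shows the wooden grip at crop (203,95) between the half-closed fingers. The black neighbour at (315,30) is clear of them. The tool sits about 4 mm off in y, so I'll shift it and then close.

```bash
python3 -m crank '{"travel":[[0.1,-0.2,0],[0.2,-0.45,0],[0.2,-0.45,0],[0.2,-0.45,0],[0.2,-0.45,0]],"turn":[[0,0,0],[0,0,-0.5],[0,0,-0.5],[0,0,-0.5],[0,0,-0.5]],"gripper":[0.45,0.45,0.5,0.58,0.64]}' 60
python3 -m crank '{"travel":[[0,0,0],[0,0,0],[0,0,0],[0,0,0],[0,0,0]],"turn":[[0,0,0],[0,0,0],[0,0,0],[0,0,0],[0,0,0]],"gripper":[0.68,0.72,0.8,1,1]}' 60
python3 -m crank '{"travel":[[0,0,0],[0,0,0],[0,0,0],[0,0,0],[0,0,0]],"turn":[[0,0,0],[0,0,0],[0,0,0],[0,0,0],[0,0,0]],"gripper":[1,1,1,1,1]}' 60
```

```text
clock: 3.2
position: [0.4822, 0.1985, 0.1773]
tool_rot: [-3.142, 0.0, 1.236]
force: [0.7, -0.2, 0.2]
grip_width: 0.0308
finger_force: 0.0
clock: 3.7
position: [0.4824, 0.1985, 0.1774]
tool_rot: [3.141, -0.0, 1.236]
force: [1.7, -0.5, 3.5]
grip_width: 0.0232
finger_force: 59.5
clock: 4.2
position: [0.4824, 0.1986, 0.1774]
tool_rot: [3.141, -0.0, 1.236]
force: [1.7, -1.1, 5.6]
grip_width: 0.0233
finger_force: 59.8
```

```bash
python3 -m crank '{"travel":[[0,0,0.3],[0,0,1],[0,0,2],[0,0,3],[0,0,4]],"turn":[[0,0,0],[0,0,0],[0,0,0],[0,0,0],[0,0,0]],"gripper":[1,1,1,1,1]}'
python3 -m crank '{"travel":[[0,0,1],[0,0,2],[0,0,3.2],[0,0,4.2],[0,0,4.7]],"turn":[[0,0,0],[0,0,0],[0,0,0],[0,0,0],[0,0,0]],"gripper":[1,1,1,1,1]}'
python3 -m crank '{"travel":[[0.2,-0.8,0],[0.5,-2.5,0],[1,-5,0],[1.6,-8,0],[2.2,-11,0]],"turn":[[0,0,1],[0,0,3],[0,0,5],[0,0,7],[0,0,9]],"gripper":[1,1,1,1,1]}'
python3 -m crank '{"travel":[[0.6,-3,0],[1.2,-6,0],[1.8,-9,0],[2.4,-12,0],[3,-15,0]],"turn":[[0,0,3],[0,0,6],[0,0,9],[0,0,12],[0,0,15]],"gripper":[1,1,1,1,1]}'
python3 -m crank '{"travel":[[0.6,-3,0],[1.2,-6,0],[1.6,-9,0],[2,-11.5,0],[2.2,-13.3,0]],"turn":[[0,0,2],[0,0,4],[0,0,6],[0,0,8],[0,0,10]],"gripper":[1,1,1,1,1]}'
python3 -m crank '{"travel":[[0.1,-1,0],[0.2,-1.5,0],[0.2,-1.5,0],[0.2,-1.5,0],[0.2,-1.5,0]],"turn":[[0,0,0],[0,0,0],[0,0,0],[0,0,0],[0,0,0]],"gripper":[1,1,1,1,1]}'
python3 - <<'E'
from h import *
snap("c")
t=[cv2.resize(ld("c",c)["pixels"][y:y+90,x:x+120],(400,300),interpolation=cv2.INTER_CUBIC) for c,x,y in(("scene",170,70),("top",310,170))]
cv2.imwrite("pics/c.png",np.hstack(t)[...,::-1])
print(bot.observe()["force"],bot.observe()["qpos"])
E
```

```text
clock: 4.7
position: [0.4823, 0.1985, 0.2184]
tool_rot: [3.141, -0.0, 1.236]
force: [0.5, 0.1, -2.8]
grip_width: 0.0232
finger_force: 59.0
clock: 5.2
position: [0.4825, 0.1986, 0.2655]
tool_rot: [3.141, -0.001, 1.236]
force: [-0.6, -0.1, -3.2]
grip_width: 0.0231
finger_force: 59.0
clock: 5.7
position: [0.5043, 0.0875, 0.2643]
tool_rot: [-3.141, 0.0, 1.395]
force: [0.8, -0.2, -3.4]
grip_width: 0.0232
finger_force: 59.0
clock: 6.2
position: [0.5343, -0.0627, 0.2643]
tool_rot: [-3.141, -0.0, 1.657]
force: [-0.5, -0.0, -3.5]
grip_width: 0.0235
finger_force: 59.0
clock: 6.7
position: [0.5561, -0.1964, 0.2642]
tool_rot: [-3.141, 0.0, 1.829]
force: [-0.1, 0.2, -2.8]
grip_width: 0.0235
finger_force: 59.0
clock: 7.2
position: [0.5584, -0.2085, 0.2643]
tool_rot: [3.142, -0.0, 1.83]
force: [-0.6, 0.1, -4.4]
grip_width: 0.0234
finger_force: 59.0
[-0.6194357  -0.69690698 -2.6779296 ] [-0.01161     0.46800397  0.38912057  1.65701098 -0.19815965  1.05572178
  0.69674333]
```

View pics/c.png

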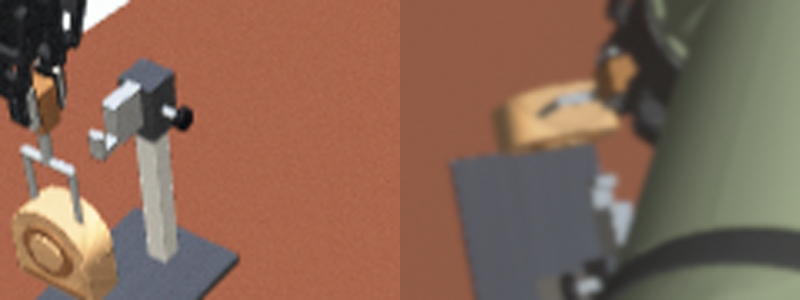

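The plaque hangs upright in the gripper with its bar at crop (50,158). The hook tip is at (97,140), open toward it. I'll check the pose numerically before entering.

```bash
python3 - <<'E'
from fit import *
s,t=ld("c","scene"),ld("c","top"); ss=np.load("fit.npz")["ss"]
am=lambda p:[place(arch,*p)]
p0=[.5584,-.2085,np.deg2rad(14.8),.087]
for w in ([(s,(168,122,40,50))],[(s,(168,122,40,50)),(t,(335,190,46,28))]):
    p,_=fit(w,am,[p0],"wood",(.004,.004,.05,.004))
print(ss,np.rad2deg(p[2]))
u=np.array([np.cos(ss[2]),np.sin(ss[2])]);n=np.array([-u[1],u[0]])
for q in ((.5584,-.2085),p[:2]): d=ss[:2]-q; print("along,across mm",d@u*1e3,d@n*1e3)
E
```

```text
[ 0.5584 -0.2092  0.2662  0.0882] 40.7 [np.float64(40.7)] [783]
[ 0.5596 -0.2079  0.2449  0.0901] 203.7 [np.float64(42.1), np.float64(161.6)] [783, 723]
[ 0.49056489 -0.22748385  3.40004104  0.19363439] 14.028895937936733
along,across mm 70.43405445935782 1.0159990031511774
along,across mm 71.72849714207166 1.2469956840593863
```

```bash
python3 -m crank '{"travel":[[-0.4,-0.1,0],[-1,-0.3,0],[-1.6,-0.5,0],[-2.2,-0.6,0],[-2.7,-0.8,0]],"turn":[[0,0,0],[0,0,0],[0,0,0],[0,0,0],[0,0,0]],"gripper":[1,1,1,1,1]}'
python3 -m crank '{"travel":[[-0.5,-0.1,0],[-1,-0.3,0],[-1.5,-0.4,0],[-2,-0.5,0],[-2.5,-0.7,0]],"turn":[[0,0,0],[0,0,0],[0,0,0],[0,0,0],[0,0,0]],"gripper":[1,1,1,1,1]}'
python3 -m crank '{"travel":[[-0.4,-0.1,0],[-0.8,-0.2,0],[-1.2,-0.3,0],[-1.5,-0.4,0],[-1.6,-0.4,0]],"turn":[[0,0,0],[0,0,0],[0,0,0],[0,0,0],[0,0,0]],"gripper":[1,1,1,1,1]}'
python3 - <<'E'
from h import *
snap("d")
t=[cv2.resize(ld("d",c)["pixels"][y:y+60,x:x+80],(400,300),interpolation=cv2.INTER_CUBIC) for c,x,y in(("scene",170,80),("top",325,190))]
cv2.imwrite("pics/d.png",np.hstack(t)[...,::-1])
s=bot.observe();print(s["force"],s["position"],s["tool_rot"])
E
```

```text
clock: 7.8
position: [0.5306, -0.2177, 0.2644]
tool_rot: [3.142, -0.0, 1.829]
force: [-0.3, 0.1, -3.4]
grip_width: 0.0233
finger_force: 59.1
clock: 8.3
position: [0.5059, -0.2245, 0.2643]
tool_rot: [-3.142, -0.0, 1.829]
force: [0.1, -0.1, -2.7]
grip_width: 0.0233
finger_force: 59.1
clock: 8.8
position: [0.49, -0.2287, 0.2644]
tool_rot: [3.142, 0.0, 1.829]
force: [-1.1, -0.2, -3.0]
grip_width: 0.0229
finger_force: 59.0
[ 0.36212239 -0.27784139 -2.5552098 ] [ 0.49019452 -0.22851718  0.26432688] [ 3.14154851e+00 -2.40760829e-05  1.82889274e+00]
```

View pics/d.png

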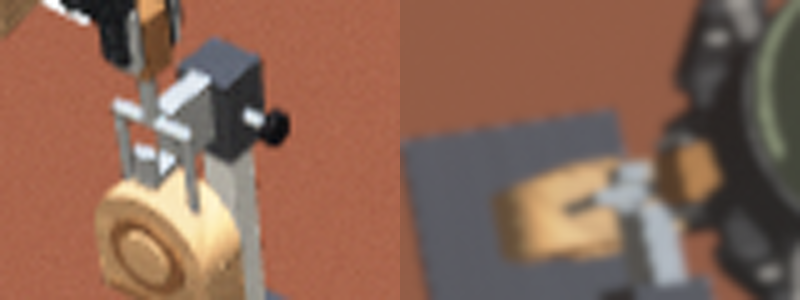

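The eye is over the hook: the tip shows inside the eye at crop (150,165), below the bar, and the forces are free. Next I'll lower it.

```bash
python3 -m crank '{"travel":[[0,0,-0.15],[0,0,-0.3],[0,0,-0.45],[0,0,-0.6],[0,0,-0.7]],"turn":[[0,0,0],[0,0,0],[0,0,0],[0,0,0],[0,0,0]],"gripper":[1,1,1,1,1]}'
python3 -m crank '{"travel":[[0,0,-0.1],[0,0,-0.2],[0,0,-0.3],[0,0,-0.4],[0,0,-0.5]],"turn":[[0,0,0],[0,0,0],[0,0,0],[0,0,0],[0,0,0]],"gripper":[1,1,1,1,1]}'
python3 -m crank '{"travel":[[0,0,-0.1],[0,0,-0.2],[0,0,-0.3],[0,0,-0.4],[0,0,-0.4]],"turn":[[0,0,0],[0,0,0],[0,0,0],[0,0,0],[0,0,0]],"gripper":[1,1,1,1,1]}'
```

```text
clock: 9.4
position: [0.4902, -0.2285, 0.2571]
tool_rot: [-3.141, -0.0, 1.829]
force: [0.2, -0.3, -3.3]
grip_width: 0.0231
finger_force: 59.0
clock: 9.9
position: [0.4902, -0.2285, 0.2522]
tool_rot: [-3.142, 0.0, 1.829]
force: [-0.1, -0.5, -3.6]
grip_width: 0.0232
finger_force: 59.0
clock: 10.4
position: [0.4902, -0.2285, 0.2481]
tool_rot: [-3.141, -0.0, 1.829]
force: [-0.3, -0.6, -3.9]
grip_width: 0.0228
finger_force: 59.0
```

```bash
python3 -m crank '{"travel":[[0,0,-0.05],[0,0,-0.1],[0,0,-0.15],[0,0,-0.2],[0,0,-0.2]],"turn":[[0,0,0],[0,0,0],[0,0,0],[0,0,0],[0,0,0]],"gripper":[1,1,1,1,1]}'
python3 -m crank '{"travel":[[0,0,-0.05],[0,0,-0.1],[0,0,-0.15],[0,0,-0.15],[0,0,-0.15]],"turn":[[0,0,0],[0,0,0],[0,0,0],[0,0,0],[0,0,0]],"gripper":[1,1,1,1,1]}'
```

```text
clock: 10.9
position: [0.4902, -0.2285, 0.2462]
tool_rot: [-3.142, -0.0, 1.829]
force: [0.5, 0.1, -3.2]
grip_width: 0.0231
finger_force: 59.0
clock: 11.4
position: [0.4902, -0.2285, 0.2448]
tool_rot: [-3.142, -0.0, 1.829]
force: [-0.0, -0.3, -3.1]
grip_width: 0.0232
finger_force: 59.0
```

```bash
python3 -m crank '{"travel":[[0,0,-0.05],[0,0,-0.1],[0,0,-0.1],[0,0,-0.1],[0,0,-0.1]],"turn":[[0,0,0],[0,0,0],[0,0,0],[0,0,0],[0,0,0]],"gripper":[1,1,1,1,1]}'
```

```text
clock: 11.9
position: [0.4903, -0.2285, 0.2438]
tool_rot: [-3.142, -0.0, 1.829]
force: [0.5, 0.1, -3.1]
grip_width: 0.0235
finger_force: 59.0
```

```bash
python3 -m crank '{"travel":[[0,0,-0.03],[0,0,-0.06],[0,0,-0.1],[0,0,-0.1],[0,0,-0.1]],"turn":[[0,0,0],[0,0,0],[0,0,0],[0,0,0],[0,0,0]],"gripper":[1,1,1,1,1]}'
```

```text
clock: 12.4
position: [0.4902, -0.2285, 0.2428]
tool_rot: [-3.142, 0.0, 1.829]
force: [-0.2, -0.1, -3.0]
grip_width: 0.0232
finger_force: 59.0
```

Still free, and the expected contact is at TCP z ≈ 0.242–0.243. I'll continue in small steps.

```bash
python3 -m crank '{"travel":[[0,0,-0.03],[0,0,-0.06],[0,0,-0.06],[0,0,-0.06],[0,0,-0.06]],"turn":[[0,0,0],[0,0,0],[0,0,0],[0,0,0],[0,0,0]],"gripper":[1,1,1,1,1]}'
```

```text
clock: 12.9
position: [0.4902, -0.2285, 0.2422]
tool_rot: [-3.142, -0.0, 1.829]
force: [-1.2, -0.8, -3.5]
grip_width: 0.0229
finger_force: 59.0
```

```bash
python3 -m crank '{"travel":[[0,0,-0.03],[0,0,-0.06],[0,0,-0.06],[0,0,-0.06],[0,0,-0.06]],"turn":[[0,0,0],[0,0,0],[0,0,0],[0,0,0],[0,0,0]],"gripper":[1,1,1,1,1]}'
```

```text
clock: 13.4
position: [0.4903, -0.2286, 0.2418]
tool_rot: [3.141, 0.0, 1.829]
force: [-1.6, 0.5, 3.5]
grip_width: 0.0233
finger_force: 60.0
```

```bash
python3 - <<'E'
from h import *
snap("e")
t=[cv2.resize(ld("e",c)["pixels"][y:y+60,x:x+80],(400,300),interpolation=cv2.INTER_CUBIC) for c,x,y in(("scene",170,80),("top",325,190))]
cv2.imwrite("pics/e.png",np.hstack(t)[...,::-1])
s=bot.observe();print(s["force"],s["moment"])
E
```

```text
[-0.46417     0.69229265  4.49106988] [ 0.14517254  0.31358714 -0.01099949]
```

View pics/e.png

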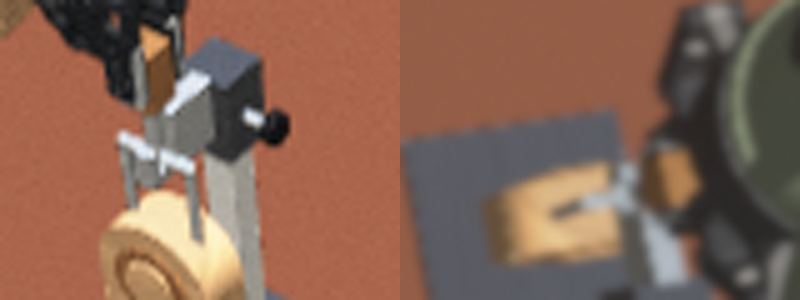

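The bar now lies down in the throat at crop (157,152), between the tip and the shank, with about 7 N carried by the hook. I'll ease the grip, then open slowly.

```bash
python3 -m crank '{"travel":[[0,0,0],[0,0,0],[0,0,0],[0,0,0],[0,0,0]],"turn":[[0,0,0],[0,0,0],[0,0,0],[0,0,0],[0,0,0]],"gripper":[1,1,1,1,1]}' 20
python3 -m crank '{"travel":[[0,0,0],[0,0,0],[0,0,0],[0,0,0],[0,0,0]],"turn":[[0,0,0],[0,0,0],[0,0,0],[0,0,0],[0,0,0]],"gripper":[0.73,0.72,0.71,0.7,0.69]}' 20
python3 -m crank '{"travel":[[0,0,0],[0,0,0],[0,0,0],[0,0,0],[0,0,0]],"turn":[[0,0,0],[0,0,0],[0,0,0],[0,0,0],[0,0,0]],"gripper":[0.67,0.64,0.6,0.56,0.52]}' 20
```

```text
clock: 14.0
position: [0.4903, -0.2286, 0.2417]
tool_rot: [3.141, 0.0, 1.829]
force: [-1.3, 0.1, 5.4]
grip_width: 0.0234
finger_force: 60.2
clock: 14.5
position: [0.4902, -0.2285, 0.2415]
tool_rot: [-3.141, -0.0, 1.829]
force: [0.1, 0.9, -0.3]
grip_width: 0.0265
finger_force: 0.0
clock: 15.0
position: [0.4902, -0.2285, 0.2416]
tool_rot: [-3.142, -0.0, 1.829]
force: [0.5, -0.2, 0.5]
grip_width: 0.0411
finger_force: 0.0
```

```bash
python3 -m crank '{"travel":[[0,0,0],[0,0,0],[0,0,0.5],[0,0,1.2],[0,0,2]],"turn":[[0,0,0],[0,0,0],[0,0,0],[0,0,0],[0,0,0]],"gripper":[0.4,0.3,0.2,0.2,0.2]}'
python3 -m crank '{"travel":[[0,0,1.5],[0,0,3],[0,0,5],[0,0,7],[0,0,8]],"turn":[[0,0,0],[0,0,0],[0,0,0],[0,0,0],[0,0,0]],"gripper":[0.2,0.2,0.2,0.2,0.2]}'
python3 -m crank '{"travel":[[0,2,0],[0,5,0],[0,8,0],[0,10,0],[0,11,0]],"turn":[[0,0,0],[0,0,0],[0,0,0],[0,0,0],[0,0,0]],"gripper":[0.2,0.2,0.2,0.2,0.2]}'
python3 -m crank '{"travel":[[0,0,0],[0,0,0],[0,0,0],[0,0,0],[0,0,0]],"turn":[[0,0,0],[0,0,0],[0,0,0],[0,0,0],[0,0,0]],"gripper":[0.2,0.2,0.2,0.2,0.2]}'
python3 - <<'E'
from fit import *
snap("f"); s=ld("f","scene")
p,_=fit([(s,(172,116,50,62))],lambda p:[place(arch,*p)],[[.49,-.228,.26,.065]],"wood",(.004,.004,.05,.004)); print(np.rad2deg(p[2]))
import time
x=ld("e","scene")["pixels"].astype(int); 
cv2.imwrite("pics/f.png",np.hstack([cv2.resize(s["pixels"],(400,300)),cv2.resize(s["pixels"][75:180,165:260],(400,442),interpolation=cv2.INTER_CUBIC)[:300]])[...,::-1])
f=bot.grab_frame("scene")["pixels"][75:180,165:260].astype(int);print("motion",abs(f-s["pixels"][75:180,165:260]).max())
E
```

```text
clock: 15.5
position: [0.4903, -0.2286, 0.2623]
tool_rot: [3.142, 0.0, 1.829]
force: [1.1, -0.1, -0.6]
grip_width: 0.0681
finger_force: 0.0
clock: 16.0
position: [0.4906, -0.2288, 0.3437]
tool_rot: [3.14, 0.001, 1.829]
force: [-0.6, -0.3, 0.3]
grip_width: 0.0683
finger_force: 0.0
clock: 16.5
position: [0.4903, -0.1168, 0.3417]
tool_rot: [3.141, -0.0, 1.831]
force: [0.0, -0.2, -0.4]
grip_width: 0.0686
finger_force: 0.0
clock: 17.0
position: [0.4902, -0.1191, 0.3415]
tool_rot: [-3.141, 0.0, 1.828]
force: [-0.2, -0.7, -0.3]
grip_width: 0.0685
finger_force: 0.0
[ 0.4905 -0.2284  0.2526  0.0666] 35.8 [np.float64(35.8)] [732]
14.474046444724484
motion 60
```

View pics/f.png

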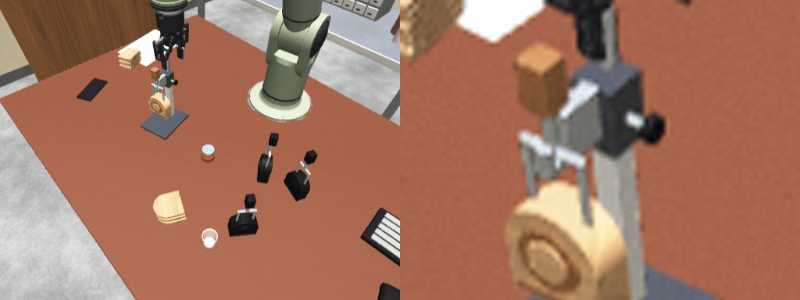

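It hangs upright with the bar in the throat at crop (550,150), and everything else is in place. I'll let it settle and check that it is still.

```bash
for i in 1 2 3; do python3 -m crank '{"travel":[[0,0,0],[0,0,0],[0,0,0],[0,0,0],[0,0,0]],"turn":[[0,0,0],[0,0,0],[0,0,0],[0,0,0],[0,0,0]],"gripper":[0.2,0.2,0.2,0.2,0.2]}' >/dev/null; done
python3 - <<'E'
from fit import *
a=[]
for i in range(5):
    f=bot.grab_frame("scene"); a.append(f["pixels"][100:180,165:225].astype(int))
    if i in(0,4): fit([(f,(172,116,50,62))],lambda p:[place(arch,*p)],[[.4905,-.2284,.2526,.0666]],"wood",(.004,.004,.05,.004))
print([(abs(x-a[0]).max(),round(abs(x-a[0]).mean(),2)) for x in a[1:]], bot.observe()["force"],bot.observe()["clock"])
E
```

```text
[ 0.4906 -0.2282  0.2525  0.0668] 33.9 [np.float64(33.9)] [732]
[ 0.4904 -0.2285  0.2533  0.0665] 34.6 [np.float64(34.6)] [732]
[(np.int64(9), np.float64(1.99)), (np.int64(11), np.float64(2.03)), (np.int64(11), np.float64(2.0)), (np.int64(11), np.float64(2.02))] [ 0.3481451  -0.79304214  0.76850507] 18.9
```

It is still: the picture differences are only sensor noise. Handing in.

```bash
python3 -c "
from workcell import bot
print(bot.job_done())"
```

```text
the job is handed in; nothing more can be done
None
```

The plaque hangs upright and still on the hook with its bar seated in the throat. The highest stand contact I read while lowering was about 8 N, nothing else on the bench was moved, and I handed it in at about 19 s.

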